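# Point out the parts of the implant lesson

## Task

Show the trainee what the next step of the implant exercise uses by pointing with the fingertips, touching and moving nothing: first at the red-headed driver in the kit, then at the head of the blue-ringed handpiece, and last at the empty tooth socket in the bone-coloured jaw model. Each time bring the fingertips straight above the thing, no more than about 3 cm over it, and stay there for a good two seconds. Finish still pointing at the socket, in the air.

Things in the scene. Friction and masses are not known exactly. Their poses are not given: they have to be found in the camera images.
- driver_red_top (a point): centre of the top of the red driver's head, the first thing to point at, 48 mm above the table
- handpiece_blue_head (a point): top of the head of the blue-ringed handpiece (its thick far end, 16 x 18 mm), the second thing to point at, 20 mm above the table
- socket (a point): centre of the mouth of the one empty tooth socket (dark hole 9 mm across in a pale rim) in the bone-coloured jaw, the last thing to point at, 33 mm above the table; the teeth beside it stand 8 mm higher and the jaw's rear ends 9 mm higher
- kit: fixed white implant kit block, 140 (x) x 180 (y) x 25 mm high, origin at the centre of its underside on the table. Four loose drivers stand in its middle in a square of 42 mm pitch, which colour is where varies; rows of short drills stand to both y sides (up to 38 mm high). A smoky clear lid, 85 mm long, stands open along its -x edge, leaning outward, its top 102 mm above the table
- driver_red: loose hand driver standing in the kit: steel stem 6 mm, red round head 17 mm across, 38 mm long over all; origin at the foot of the stem, 10 mm above the table, z up. Only to be pointed at
- driver_yellow: yellow-headed hand driver, loose, same shape and size as driver_red. Not to be touched.
- driver_blue: blue-headed hand driver, loose, same shape and size as driver_red. Not to be touched.
- driver_green: green-headed hand driver, loose, same shape and size as driver_red. Not to be touched.
- tray: fixed steel tray with a grey mat, 190 (x) x 170 (y) x 14 mm high, origin at the centre of its underside on the table. Two loose handpieces lie in it along its x, heads towards +x, 76 mm apart
- handpiece_blue: loose contra-angle dental handpiece lying flat: silver, 18 mm thick and 160 mm long along its x, with a blue ring 14 mm wide round its middle; head 60 mm from the origin along +x. Origin on its underside, 3 mm above the table. Only to be pointed at
- handpiece_red: the same handpiece with a red ring. Not to be touched
- board: fixed dark green board, 110 (x) x 210 (y) x 10 mm, origin at the centre of its underside on the table; two loose jaw models stand on it side by side, which is where varies. A phone and a white cup (85 mm high) stand on the table beyond the work, a drill unit 165 mm high at its far left edge
- jaw_bone: loose model of a lower jaw, bone-coloured (beige) all over, horseshoe about 75 (x) x 67 (y) mm, front teeth towards its -x, tooth tops 30.5 mm and rear ends 32 mm above its origin (centre of underside); one tooth is missing on its +y side, the socket. Only to be pointed at
- jaw_pink: the same jaw with pink gums and all its white teeth. Not to be touched

How it is judged:
On the way, in this order (a step that is already met when the one before it is completed fails the run):
1. the fingertips are held straight above the red driver for 1.5 s (horizontal distance between the grasp point and driver_red_top below 0.015 m and z of the grasp point in the frame of driver_red_top between 0 and 0.07 m), for 1.5 s.
2. the fingertips are held straight above the blue-ringed handpiece's head for 1.5 s (horizontal distance between the grasp point and handpiece_blue_head below 0.015 m and z of the grasp point in the frame of handpiece_blue_head between 0 and 0.07 m), for 1.5 s.
3. the fingertips are held straight above the empty socket for 1.5 s (horizontal distance between the grasp point and socket below 0.015 m and z of the grasp point in the frame of socket between 0 and 0.07 m), for 1.5 s.
At the end, for the whole second after the job is handed in: the grasp point between the fingertips is within 15 mm sideways of the socket's centre and less than 70 mm above it (fingertips some 5 cm above it at most), touching nothing; every loose thing is at rest within 8 mm of where it was (all of step 3 and distance of each of driver_red, driver_yellow, driver_blue, driver_green, handpiece_blue, handpiece_red, jaw_bone, jaw_pink from where it was at the start of the episode below 0.008 m and linear speed of each of driver_red, driver_yellow, driver_blue, driver_green, handpiece_blue, handpiece_red, jaw_bone, jaw_pink below 0.02 m/s).
It fails at once if the robot touches anything (contact force between any of the fingers, the arm and anything else above 0.5 N).
It fails at once if a loose thing is moved, lifted or carried (distance of any of driver_red, driver_yellow, driver_blue, driver_green, handpiece_blue, handpiece_red, jaw_bone, jaw_pink from where it was at the start of the episode above 0.008 m).
It also fails if it takes over 58 s, if anything falls off the work surface, if the arm or the gripper's body presses on something with over 40 N, if the wrist force passes 120 N, or if a joint passes its speed limit or range.

## Robot

A 6-joint arm with a two-finger parallel gripper is mounted at the origin on the work surface. World frame = base frame: x ahead of the robot, y to its left, z up, the work surface at z = 0. Lengths are in m, angles in rad, forces in N, time in s.
With the tool pointing down it reaches from about 0.4 to 0.825 m from the base axis. Payload 7 kg.
Tool frame: the origin (TCP) lies at the very end of the fingers, on their centre line; the grasp point (between the pads) lies 19 mm behind it; z points along the fingers, y is the line along which they close (so a half turn about z gives the same grasp; the last joint's range is limited). The gripper opens to 88 mm and grips with 3 to 60 N. Pads are 19 mm wide; open, the fingers measure 130 mm over their backs; the gripper's body (78 mm by 193 mm) begins 47 mm behind the grasp point.
Start: joints at [1.444, 0.359, 0.012, 0, -1.224, -0.288], TCP at [0.272, 0.618, 0.227] pointing down, gripper open.
Joint ranges: [-3.07, 3.07], [-1.43, 2.12], [-1.02, 1.25], [-3.03, 1.67], [-3.05, -0], [-3.03, 3.03]. Speed limits (rad/s): [2.39, 2.39, 3.01, 3.14, 3.14, 3.14].

## Interface

Orientations are given as [roll, pitch, yaw] about the fixed x, y, z axes, in that order (R = Rz(yaw) Ry(pitch) Rx(roll)).
In Python, from station import arm gives the robot as it stands. The module is installed in compiled form; this text tells all that it offers.
- The arm moves only by the shell command python3 -m crank 'ROWS' [FORCE]. ROWS is JSON, a list of rows, each an object of numbers: "dx", "dy", "dz": the shift along the world's x, y, z in m; "twist": the turn about the world's z in degrees; "grip": the opening, from -1 (shut) to 1 (fully open). A call has exactly 5 rows; each row is the pose to reach, as a shift and turn from the pose commanded when the call began; what a row does not reach only later rows make up. A row lasts 1/12 s, in which the tool goes at most 41.7 mm and 7.16 degrees, less where a joint would pass 70% of its speed; a pose out of reach is approached as far as the arm can. A call with a gripper value outside its range is refused whole. The fingers move at their own pace and stop on an object; FORCE is the grip in N (left out, the last holds). Time passes only in rows, so rows that repeat a pose let the fingers close, or fill a call up. It gives the time, the measured TCP pose, the force, the opening and the grip force at its end, in the units of the state.
- arm.get_state(): the state, without advancing time (a new reading comes with each control period).
- arm.grab_frame(name): name is "side" or "top" or "wrist"; returns the picture (420x560x3 uint8, red, green, blue); there is no depth.
- arm.get_calibration(name): a dict with "fx", "fy", "cx", "cy" (pixels), "cam_to_world" (4x4, takes a point from camera to world coordinates); the wrist camera has in their place "tool_from_camera" (4x4, takes a point from camera to tool coordinates, whose origin is the TCP and whose axes are the flange's). Camera axes: x right, y down, z forward; pixel columns grow to the right and rows downward; lengths in m; the calibration is good to about 2 mm. A picture is of the moment at which its call begins: read the wrist's pose just before it. get_calibration takes no time and is no camera call.
- arm.job_done(): hands the job in; it is judged then, once.
The state is a dict: "t": time; "q": joint angles; "qd": joint speeds; "joint_efforts": joint torques, N m; "eef_pos": TCP position; "ee_rot": TCP orientation; "force": force on the tool from outside, world axes, zero at the start; "moment": the same for the moment, N m; "width": finger opening in m; "gripper_force": force on a finger pad.
Only numpy, scipy, OpenCV 4.12 (cv2) and the standard library are available. Lean on these libraries where they do the work, as an engineer would, in place of code of your own. Each camera call takes 0.05 s, during which the arm holds its last target. There are 200 camera calls.

## Working session

There is one attempt and no reset: what is moved stays moved. The work goes in short steps, Python scripts to look and compute and a shell command to move; the robot and the scene stay as the last step left them, time stands still between calls to the robot, and variables do not carry over. Pictures are saved under pics/ and viewed, at most 10 in all, crops included, and the job is handed in when it is done.

```bash
mkdir -p pics; python3 - <<'E'
from station import arm
import cv2,numpy as np
s=arm.get_state();print(s['t'],s['eef_pos'],s['ee_rot'],s['width'])
for n in['top','side']:
    cv2.imwrite(f'pics/{n}0.png',arm.grab_frame(n)[:,:,::-1]);c=arm.get_calibration(n);print(n,c['fx'],c['cx'],c['cy'],np.round(c['cam_to_world'],3).tolist())
E
```

```text
0.0 [0.27185397 0.617305   0.22561255] [ 3.13992490e+00 -1.82778823e-04 -4.14854690e-01] 0.08771790923505084
top 511.5343744326119 283.2330391380979 214.5145304374295 [[-0.005, -0.982, 0.191, 0.342], [-1.0, 0.005, 0.002, 0.003], [-0.003, -0.191, -0.982, 1.124], [0.0, 0.0, 0.0, 1.0]]
side 459.3183841655492 274.4224271584277 209.21751067529047 [[0.942, -0.238, 0.236, 0.247], [-0.335, -0.685, 0.647, -0.759], [0.008, -0.689, -0.725, 0.93], [0.0, 0.0, 0.0, 1.0]]
```

View pics/top0.png

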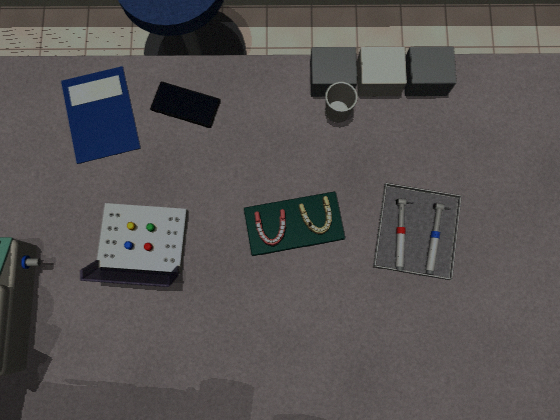

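View pics/side0.png

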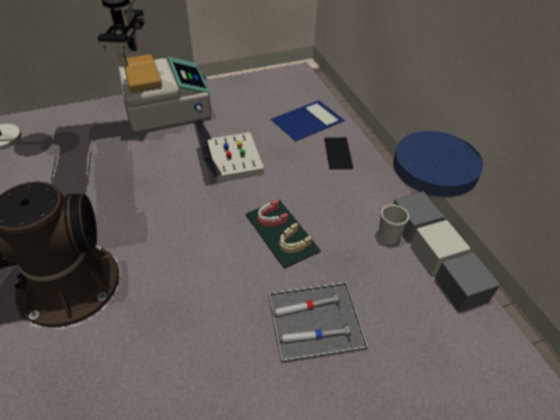

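The top view shows the red driver at about (148,246), the head of the blue-ringed handpiece at about (437,206), and the bone jaw at about (317,215) with a dark spot on its left arm near (309,224). The side view agrees, and the arm is at the far upper left. Next I'll measure these and enlarge the jaw and the handpiece.

```bash
cat > h.py <<'E'
from station import arm
import cv2,numpy as np
def ray(n,uv,z):
    c=arm.get_calibration(n);T=np.array(c['cam_to_world'])
    d=T[:3,:3]@[(uv[0]-c['cx'])/c['fx'],(uv[1]-c['cy'])/c['fy'],1]
    return T[:3,3]+d*(z-T[2,3])/d[2]
def blobs(hsv,lo,hi,mn=8):
    m=cv2.inRange(hsv,lo,hi);n,_,st,ce=cv2.connectedComponentsWithStats(m)
    return [(ce[i].round(1),st[i,4]) for i in range(1,n) if st[i,4]>=mn]
E
python3 - <<'E'
from h import *
for n in['top','side']:
    im=cv2.imread(f'pics/{n}0.png');h=cv2.cvtColor(im,cv2.COLOR_BGR2HSV)
    for k,lo,hi,z in[('red',(0,170,90),(6,255,255),.045),('blue',(105,140,90),(125,255,255),.02)]:
        for c,a in blobs(h,lo,hi):print(n,k,c,a,ray(n,c,z).round(3))
im=cv2.imread('pics/top0.png')
a=cv2.resize(im[190:240,290:340],(400,400),interpolation=cv2.INTER_CUBIC)
b=cv2.resize(im[195:245,415:465],(400,400),interpolation=cv2.INTER_CUBIC)
cv2.imwrite('pics/z.png',np.hstack([a,b]))
E
```

```text
top red [401.1 229.7] 41 [ 0.517 -0.247  0.045]
top red [146.9 245.9] 36 [0.485 0.295 0.045]
top blue [435.5 233.9] 43 [ 0.512 -0.327  0.02 ]
top blue [127.1 244.6] 35 [0.492 0.345 0.02 ]
top blue [ 22.7 261.3] 21 [0.456 0.569 0.02 ]
side red [228.1 153.7] 12 [0.481 0.293 0.045]
side red [309.6 304. ] 29 [ 0.512 -0.269  0.045]
side blue [195.7  76.7] 11 [0.494 0.798 0.02 ]
side blue [286.8 127.6] 8 [0.706 0.389 0.02 ]
side blue [290.2 131.8] 8 [0.709 0.364 0.02 ]
side blue [225.3 145.1] 9 [0.491 0.367 0.02 ]
side blue [318.5 333.1] 37 [ 0.51  -0.329  0.02 ]
```

View pics/z.png

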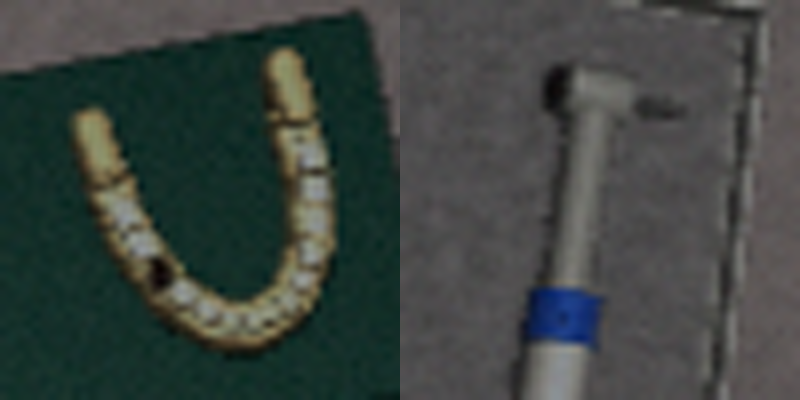

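The enlargement shows the socket as a dark hole at top-view pixel (309.5,223.5), on the jaw's +y arm. The handpiece head is centred at about (438.9,206), on the line of the neck beyond the ring.

```bash
python3 - <<'E'
from h import *
r=ray('top',(146.9,245.9),.046);hd=ray('top',(438.9,206.1),.02);ri=ray('top',(435.5,233.9),.018);so=ray('top',(309.5,223.5),.033)
print(r,hd,so,'ring-head',np.linalg.norm((hd-ri)[:2]),np.degrees(np.arctan2(*(hd-ri)[1::-1])))
s=arm.get_state();e=s['eef_pos'];t=[.078,.05,.063]
for p,z in zip([r,hd,so],t):
    g=np.r_[p[:2],z];print('d',(g-e).round(3),np.hypot(*g[:2]).round(3));e=g
c=arm.get_calibration('wrist');print(np.round(c['tool_from_camera'],3).tolist(),c['fx'],c['cx'],c['cy'])
E
```

```text
[0.48508744 0.29448401 0.046     ] [ 0.57350774 -0.33837672  0.02      ] [ 0.5338106  -0.05201505  0.033     ] ring-head 0.06251652220140091 -9.866150951900266
d [ 0.213 -0.323 -0.148] 0.567
d [ 0.088 -0.633 -0.028] 0.666
d [-0.04   0.286  0.013] 0.536
[[-0.0, -0.951, -0.309, 0.084], [1.0, -0.0, 0.001, 0.001], [-0.001, -0.309, 0.951, -0.159], [0.0, 0.0, 0.0, 1.0]] 341.62532768309444 284.12875652194873 212.34281514533535
```

The ring-to-head distance is 62 mm against the expected 60 mm, and all three targets are within reach. I'll cross at the current height with the fingers shut and square to the table, clear of the drill unit.

```bash
python3 -m crank '[{"dx":0.02,"dy":-0.03,"dz":0,"twist":6,"grip":-1},{"dx":0.04,"dy":-0.06,"dz":0,"twist":12,"grip":-1},{"dx":0.06,"dy":-0.09,"dz":0,"twist":18,"grip":-1},{"dx":0.08,"dy":-0.12,"dz":0,"twist":24,"grip":-1},{"dx":0.1,"dy":-0.15,"dz":0,"twist":24,"grip":-1}]'
python3 -m crank '[{"dx":0.02,"dy":-0.03,"dz":0,"grip":-1},{"dx":0.04,"dy":-0.06,"dz":0,"grip":-1},{"dx":0.06,"dy":-0.09,"dz":0,"grip":-1},{"dx":0.08,"dy":-0.12,"dz":0,"grip":-1},{"dx":0.1,"dy":-0.15,"dz":0,"grip":-1}]'
python3 -m crank '[{"dx":0.013,"dy":-0.023,"dz":0,"grip":-1},{"dx":0.013,"dy":-0.023,"dz":-0.02,"grip":-1},{"dx":0.013,"dy":-0.023,"dz":-0.04,"grip":-1},{"dx":0.013,"dy":-0.023,"dz":-0.06,"grip":-1},{"dx":0.013,"dy":-0.023,"dz":-0.06,"grip":-1}]'
python3 - <<'E'
from h import *
s=arm.get_state();print(s['t'],s['eef_pos'],s['ee_rot'],s['width'],s['force'])
cv2.imwrite('pics/w1.png',arm.grab_frame('wrist')[:,:,::-1])
E
```

```text
t: 0.52
eef_pos: [0.3724, 0.4661, 0.2262]
ee_rot: [3.141, 0.0, 0.011]
force: [0.6, 0.5, 0.3]
width: 0.0603
gripper_force: 0.0
0.5167 [0.37243378 0.46612642 0.22617857] [3.14104052e+00 3.82157296e-04 1.11263221e-02] 0.060259260735362974 [0.64357854 0.54906413 0.25815469]invalid input at $[0]: expected keys dx, dy, dz, twist, grip
invalid input at $[0]: expected keys dx, dy, dz, twist, grip
```

View pics/w1.png

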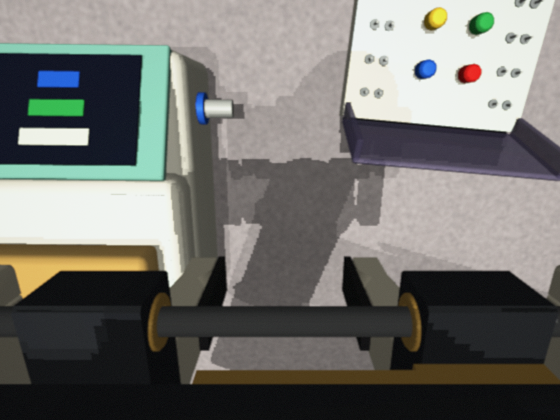

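The wrist view shows the kit ahead, with the red driver at (470,73) and the drill unit to the left. The last two calls were refused because every row needs a twist, so I'll resend them.

```bash
python3 -m crank '[{"dx":0.023,"dy":-0.034,"dz":0,"twist":0,"grip":-1},{"dx":0.046,"dy":-0.068,"dz":0,"twist":0,"grip":-1},{"dx":0.069,"dy":-0.102,"dz":0,"twist":0,"grip":-1},{"dx":0.092,"dy":-0.137,"dz":0,"twist":0,"grip":-1},{"dx":0.113,"dy":-0.172,"dz":0,"twist":0,"grip":-1}]'
python3 -m crank '[{"dx":0,"dy":0,"dz":-0.015,"twist":0,"grip":-1},{"dx":0,"dy":0,"dz":-0.03,"twist":0,"grip":-1},{"dx":0,"dy":0,"dz":-0.05,"twist":0,"grip":-1},{"dx":0,"dy":0,"dz":-0.06,"twist":0,"grip":-1},{"dx":0,"dy":0,"dz":-0.06,"twist":0,"grip":-1}]'
cat > w.py <<'E'
from h import *
import sys
from scipy.spatial.transform import Rotation as R
def shot(name):
    s=arm.get_state();im=arm.grab_frame('wrist')[:,:,::-1];cv2.imwrite(name,im)
    print(s['t'],s['eef_pos'].round(4),s['width'],s['force'].round(2));return s,im
def wray(s,uv,z):
    c=arm.get_calibration('wrist');X=np.array(c['tool_from_camera']);W=np.eye(4)
    W[:3,:3]=R.from_euler('xyz',s['ee_rot']).as_matrix();W[:3,3]=s['eef_pos'];T=W@X
    d=T[:3,:3]@[(uv[0]-c['cx'])/c['fx'],(uv[1]-c['cy'])/c['fy'],1]
    return (T[:3,3]+d*(z-T[2,3])/d[2]).round(4)
E
python3 - <<'E'
from w import *
s,im=shot('pics/w2.png')
for c,a in blobs(cv2.cvtColor(im,cv2.COLOR_BGR2HSV),(0,170,90),(6,255,255),100):print(c,a,wray(s,c,.045))
E
```

```text
t: 0.98
eef_pos: [0.4857, 0.294, 0.2264]
ee_rot: [3.141, 0.0, 0.004]
force: [1.5, 0.7, -0.4]
width: 0.0222
gripper_force: 0.0
t: 1.4
eef_pos: [0.4838, 0.2945, 0.1639]
ee_rot: [3.138, 0.004, 0.003]
force: [0.4, -0.3, 0.2]
width: 0.0006
gripper_force: 0.0
1.4 [0.4838 0.2945 0.1639] 0.0006233088450963954 [ 0.43 -0.3   0.17]
[284.7 203.6] 290 [0.4843 0.293  0.045 ]
```

View pics/w2.png

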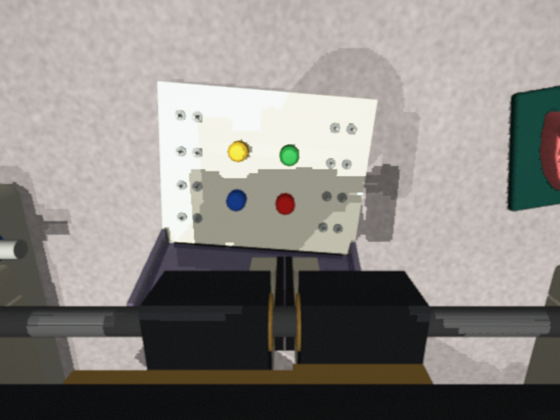

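The close view puts the red driver at (0.484,0.293), which is directly below the tool and matches the top view. I'll go down to 3 cm above it and hold.

```bash
python3 -m crank '[{"dx":0,"dy":-0.001,"dz":-0.025,"twist":0,"grip":-1},{"dx":0,"dy":-0.001,"dz":-0.05,"twist":0,"grip":-1},{"dx":0,"dy":-0.001,"dz":-0.07,"twist":0,"grip":-1},{"dx":0,"dy":-0.001,"dz":-0.083,"twist":0,"grip":-1},{"dx":0,"dy":-0.001,"dz":-0.086,"twist":0,"grip":-1}]'
for i in 1 2 3 4 5 6; do python3 -m crank '[{"dx":0,"dy":0,"dz":0,"twist":0,"grip":-1},{"dx":0,"dy":0,"dz":0,"twist":0,"grip":-1},{"dx":0,"dy":0,"dz":0,"twist":0,"grip":-1},{"dx":0,"dy":0,"dz":0,"twist":0,"grip":-1},{"dx":0,"dy":0,"dz":0,"twist":0,"grip":-1}]'|head -2; done
python3 -m crank '[{"dx":0,"dy":0,"dz":0.03,"twist":0,"grip":-1},{"dx":0,"dy":0,"dz":0.06,"twist":0,"grip":-1},{"dx":0,"dy":0,"dz":0.09,"twist":0,"grip":-1},{"dx":0,"dy":0,"dz":0.12,"twist":0,"grip":-1},{"dx":0,"dy":0,"dz":0.12,"twist":0,"grip":-1}]'
```

```text
t: 1.87
eef_pos: [0.4844, 0.2946, 0.0792]
ee_rot: [3.14, 0.002, 0.005]
force: [-0.2, 0.0, 0.1]
width: 0.0007
gripper_force: 0.0
t: 2.28
eef_pos: [0.4854, 0.2952, 0.0816]
t: 2.7
eef_pos: [0.485, 0.2947, 0.0805]
t: 3.12
eef_pos: [0.485, 0.2947, 0.0805]
t: 3.53
eef_pos: [0.4851, 0.2947, 0.0806]
t: 3.95
eef_pos: [0.485, 0.2947, 0.0805]
t: 4.37
eef_pos: [0.485, 0.2947, 0.0805]
t: 4.78
eef_pos: [0.4877, 0.2967, 0.2072]
ee_rot: [-3.136, -0.008, 0.005]
force: [1.6, 1.3, 0.5]
width: 0.0005
gripper_force: 0.0
```

That held for 2.5 s. Now across to the handpiece, staying high.

```bash
for i in 1 2 3 4; do python3 -m crank '[{"dx":0.0044,"dy":-0.0316,"dz":0,"twist":0,"grip":-1},{"dx":0.0088,"dy":-0.0632,"dz":0,"twist":0,"grip":-1},{"dx":0.0132,"dy":-0.0948,"dz":0,"twist":0,"grip":-1},{"dx":0.0176,"dy":-0.1264,"dz":0,"twist":0,"grip":-1},{"dx":0.022,"dy":-0.158,"dz":0,"twist":0,"grip":-1}]'|head -2;done
python3 -m crank '[{"dx":0,"dy":0,"dz":-0.01,"twist":0,"grip":-1},{"dx":0,"dy":0,"dz":-0.02,"twist":0,"grip":-1},{"dx":0,"dy":0,"dz":-0.03,"twist":0,"grip":-1},{"dx":0,"dy":0,"dz":-0.04,"twist":0,"grip":-1},{"dx":0,"dy":0,"dz":-0.04,"twist":0,"grip":-1}]'
python3 - <<'E'
from w import *
s,im=shot('pics/w3.png')
for c,a in blobs(cv2.cvtColor(im,cv2.COLOR_BGR2HSV),(105,140,60),(125,255,255),100):print(c,a,wray(s,c,.018))
E
```

```text
t: 5.2
eef_pos: [0.5069, 0.1354, 0.2005]
t: 5.62
eef_pos: [0.529, -0.0228, 0.2006]
t: 6.03
eef_pos: [0.551, -0.1809, 0.2005]
t: 6.45
eef_pos: [0.573, -0.3389, 0.2003]
t: 6.87
eef_pos: [0.5718, -0.3357, 0.1577]
ee_rot: [-3.14, 0.004, 0.005]
force: [0.2, 1.2, 0.2]
width: 0.0004
gripper_force: 0.0
6.8667 [ 0.5718 -0.3357  0.1577] 0.00041862168678142355 [0.24 1.2  0.23]
```

View pics/w3.png

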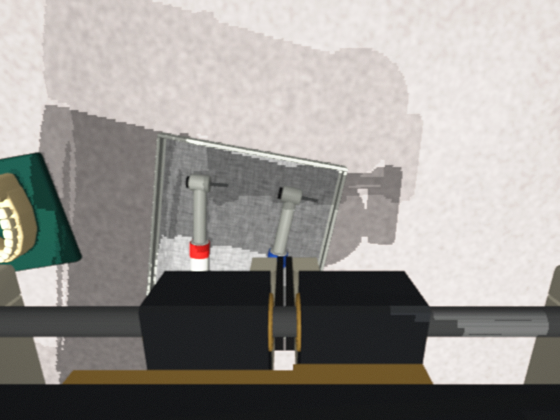

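The wrist view shows the head of the blue-ringed handpiece at about (290,195), with the blue ring just below it beside the fingers.

```bash
python3 - <<'E'
from w import *
s=arm.get_state();print(s['eef_pos'],wray(s,(290,195),.02))
E
python3 -m crank '[{"dx":0,"dy":0,"dz":-0.025,"twist":0,"grip":-1},{"dx":0,"dy":0,"dz":-0.05,"twist":0,"grip":-1},{"dx":0,"dy":0,"dz":-0.075,"twist":0,"grip":-1},{"dx":0,"dy":0,"dz":-0.095,"twist":0,"grip":-1},{"dx":0,"dy":0,"dz":-0.11,"twist":0,"grip":-1}]'
for i in 1 2 3 4 5 6; do python3 -m crank '[{"dx":0,"dy":0,"dz":0,"twist":0,"grip":-1},{"dx":0,"dy":0,"dz":0,"twist":0,"grip":-1},{"dx":0,"dy":0,"dz":0,"twist":0,"grip":-1},{"dx":0,"dy":0,"dz":0,"twist":0,"grip":-1},{"dx":0,"dy":0,"dz":0,"twist":0,"grip":-1}]'|head -2; done
```

```text
[ 0.57234061 -0.33602506  0.15910073] [ 0.5751 -0.3418  0.02  ]
t: 7.33
eef_pos: [0.5729, -0.3363, 0.0494]
ee_rot: [-3.141, 0.001, 0.005]
force: [0.2, 0.3, 0.7]
width: 0.0004
gripper_force: 0.0
t: 7.75
eef_pos: [0.5739, -0.3374, 0.0521]
t: 8.17
eef_pos: [0.573, -0.3373, 0.0506]
t: 8.58
eef_pos: [0.573, -0.3372, 0.0505]
t: 9.0
eef_pos: [0.573, -0.3373, 0.0505]
t: 9.42
eef_pos: [0.573, -0.3373, 0.0506]
t: 9.83
eef_pos: [0.573, -0.3373, 0.0506]
```

The fingertips held within about 5 mm of the head by both estimates. Now up and over to the socket, with a close look before going down.

```bash
python3 -m crank '[{"dx":0,"dy":0,"dz":0.03,"twist":0,"grip":-1},{"dx":0,"dy":0,"dz":0.06,"twist":0,"grip":-1},{"dx":0,"dy":0,"dz":0.09,"twist":0,"grip":-1},{"dx":0,"dy":0,"dz":0.11,"twist":0,"grip":-1},{"dx":0,"dy":0,"dz":0.11,"twist":0,"grip":-1}]' | head -2
for i in 1 2; do python3 -m crank '[{"dx":-0.004,"dy":0.0285,"dz":0,"twist":0,"grip":-1},{"dx":-0.008,"dy":0.057,"dz":0,"twist":0,"grip":-1},{"dx":-0.012,"dy":0.0855,"dz":0,"twist":0,"grip":-1},{"dx":-0.016,"dy":0.114,"dz":0,"twist":0,"grip":-1},{"dx":-0.0195,"dy":0.1427,"dz":0,"twist":0,"grip":-1}]'|head -2;done
python3 -m crank '[{"dx":0,"dy":0,"dz":0,"twist":0,"grip":-1},{"dx":0,"dy":0,"dz":0,"twist":0,"grip":-1},{"dx":0,"dy":0,"dz":0,"twist":0,"grip":-1},{"dx":0,"dy":0,"dz":0,"twist":0,"grip":-1},{"dx":0,"dy":0,"dz":0,"twist":0,"grip":-1}]'|head -2
python3 - <<'E'
from w import *
s,im=shot('pics/w4.png');np.save('s.npy',np.r_[s['eef_pos'],s['ee_rot']])
cv2.imwrite('pics/w4z.png',cv2.resize(im[130:280,180:380],(800,600),interpolation=cv2.INTER_CUBIC))
E
```

```text
t: 10.25
eef_pos: [0.5755, -0.3384, 0.1663]
t: 10.67
eef_pos: [0.5529, -0.1934, 0.1602]
t: 11.08
eef_pos: [0.5334, -0.0506, 0.1604]
t: 11.5
eef_pos: [0.534, -0.0527, 0.1604]
11.5 [ 0.534  -0.0527  0.1604] 0.00038364322786221437 [-0.37 -0.07 -0.49]
```

View pics/w4z.png

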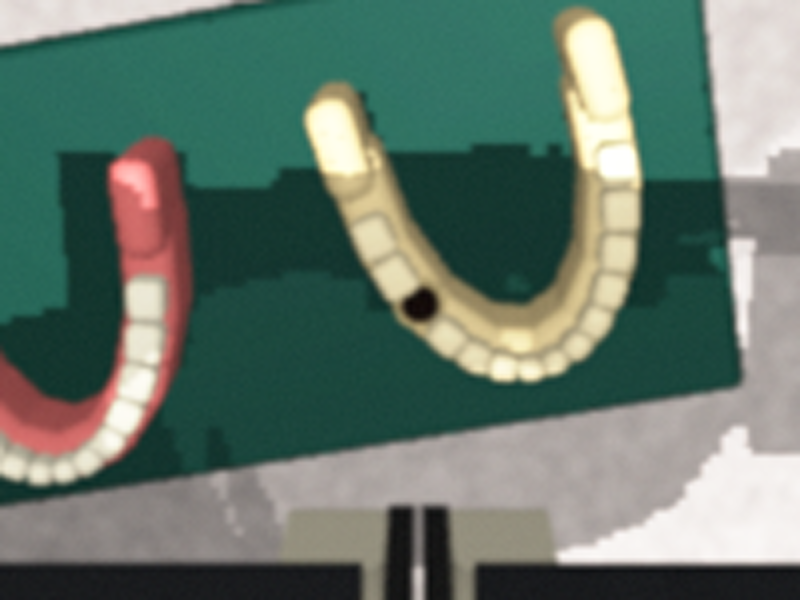

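The close view shows the socket's dark hole at crop (420,304), which is full-frame pixel (284.6,205.6). I'll go down to 3 cm above it and check that estimate as I do.

```bash
python3 - <<'E'
from w import *
a=np.load('s.npy');print(wray({'eef_pos':a[:3],'ee_rot':a[3:]},(284.6,205.6),.033))
E
python3 -m crank '[{"dx":0,"dy":0,"dz":-0.025,"twist":0,"grip":-1},{"dx":0,"dy":0,"dz":-0.05,"twist":0,"grip":-1},{"dx":0,"dy":0,"dz":-0.07,"twist":0,"grip":-1},{"dx":0,"dy":0,"dz":-0.085,"twist":0,"grip":-1},{"dx":0,"dy":0,"dz":-0.096,"twist":0,"grip":-1}]'
for i in 1 2 3 4 5 6; do python3 -m crank '[{"dx":0,"dy":0,"dz":0,"twist":0,"grip":-1},{"dx":0,"dy":0,"dz":0,"twist":0,"grip":-1},{"dx":0,"dy":0,"dz":0,"twist":0,"grip":-1},{"dx":0,"dy":0,"dz":0,"twist":0,"grip":-1},{"dx":0,"dy":0,"dz":0,"twist":0,"grip":-1}]'|head -2; done
```

```text
[ 0.5305 -0.0537  0.033 ]
t: 11.97
eef_pos: [0.5332, -0.0528, 0.0628]
ee_rot: [3.141, 0.002, 0.003]
force: [-0.1, 0.1, 0.3]
width: 0.0008
gripper_force: 0.0
t: 12.38
eef_pos: [0.5346, -0.0518, 0.0655]
t: 12.8
eef_pos: [0.5341, -0.0518, 0.0647]
t: 13.22
eef_pos: [0.534, -0.0519, 0.0645]
t: 13.63
eef_pos: [0.534, -0.0519, 0.0646]
t: 14.05
eef_pos: [0.5341, -0.0519, 0.0646]
t: 14.47
eef_pos: [0.534, -0.0519, 0.0646]
```

The tool is within 4 mm of the socket by both estimates and has held for 2.5 s, so I'm handing in.

```bash
python3 -c "
from station import arm
print(arm.job_done())"
```

```text
the job is handed in; nothing more can be done
None
```

The arm pointed at the red driver, then the blue-ringed handpiece's head, then the empty socket, holding about 2.5 s and 3 cm above each. I saw no sign of contact, and it was handed in still pointing at the socket; no verdict was shown.

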